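Rinse a rod-lens borescope's tip and hold it seated in the test bench's V-blocks

ROBOT

A 6-joint arm with a two-finger parallel gripper is mounted at the origin on a cart in front of the work surface, level with it; the furniture and walls round the work are solid. World frame = base frame: x ahead of the robot, y to its left, z up, the work surface at z = 0. Lengths are in mm, angles in rad, forces in N, time in s.
With the tool pointing down it reaches from about 325 to 775 mm from the base axis. Payload 9.3 kg.
Tool frame: the origin (TCP) lies midway between the tips of the shut fingers; the grasp point (between the pads) lies 19 mm behind it (bot.grip_point_offset is the distance from the TCP to the grasp point, in mm); z points along the fingers, y is the line along which they close (so a half turn about z gives the same grasp; the last joint's range is limited). The gripper opens to 85 mm and grips with 20 to 120 N. Pads are 22 mm wide; open, the fingers measure 114 mm over their backs; the gripper's body (76 mm by 85 mm) begins 54 mm behind the grasp point. The pads swing forward as they close: fully open they stand 13 mm farther back than shut.
Start: joints at [-1.284, 0.259, 0.021, 1.334, 0, 1.418], TCP at [234.16, -497.66, 231.279] pointing down, gripper open.
Joint ranges: [-3.04, 3.04], [-0.91, 1.82], [-1.04, 1.36], [-1.92, 1.95], [-1.52, 1.45], [-3.14, 3.14]. Speed limits (rad/s): [2.22, 2.22, 2.79, 3.14, 3.14, 3.14].

INTERFACE

Orientations are given as a unit quaternion [w, x, y, z].
In Python, from plant import bot gives the robot as it stands.
- The arm moves only by the shell command python3 -m pendant 'ROWS'. ROWS is JSON, a list of rows, each a list of 5 numbers: the opening, from -1 (shut) to 1 (fully open), then the shift along the tool's x, y, z in m, then the turn about the tool's z in degrees. A call has exactly 5 rows; each row is the pose to reach, as a shift and turn from the pose commanded when the call began, along the tool's axes at that moment; what a row does not reach only later rows make up. A row lasts 1/8 s, in which the tool goes at most 62.5 mm and 10.7 degrees, less where a joint would pass 70% of its speed; a pose out of reach is approached as far as the arm can. A call with a gripper value outside its range is refused whole. The fingers move at their own pace and stop on an object; the grip force is fixed at half the most. Time passes only in rows, so rows that repeat a pose let the fingers close, or fill a call up. It gives the time, the measured TCP pose, the force, the opening and the grip force at its end, in the units of the state.
- bot.state(): the state, without advancing time (a new reading comes with each control period).
- bot.camera(name): name is "scene" or "side" or "wrist"; returns a dict with "pixels" (400x640x3 uint8, red, green, blue), "depth" (400x640 float32, mm along the optical axis (not along the pixel's ray), 0 where there is no reading), "mtx" (3x3 intrinsics, pixels), "extrinsics" (4x4, takes a point from world to camera coordinates); the wrist camera has in their place "hand_eye" (4x4, takes a point from camera to tool coordinates, whose origin is the TCP and whose axes are the flange's). Camera axes: x right, y up, looking along -z (the intrinsics and any distortion apply to the point x, -y, -z); pixel columns grow to the right and rows downward; lengths in mm; the calibration is good to about 2 mm. The wrist camera is an equidistant fisheye: a pixel r from the principal point sees the ray r / f radians off the axis. A picture is of the moment at which its call begins: read the wrist's pose just before it.
- bot.hand_in(): hands the job in; it is judged then, once.
Trained networks look in a picture, given as the dict that the camera call returned (one of the last four; its "shot" number tells which), for a name from the list of things; names that differ only in an ending like _2 or _b are one class to them, and where a whole thing is asked for, a point or a joint stands for the part that bears it (a point fixed in the world has none). Each returns a list of dicts, best first, with "p" (0 to 1); they miss things now and then, are a little off and sometimes report something else, mostly with a low value. They report only what shows in the picture. A call takes as long as a camera call. They do not tell look-alikes from the thing itself.
- bot.find_in(target, picture): "position" ([x, y, z] in mm, in the coordinates of the camera as it stood for that picture, good to about 4 mm: the middle of the surface that is visible of it).
The state is a dict: "clock": time; "joint_pos": joint angles; "qvel": joint speeds; "joint_torque": joint torques, N m; "ee_pos": TCP position; "tool_rot": TCP orientation; "ft_force": force on the tool from outside, world axes, zero at the start; "wrist_torque": the same for the moment, N m; "finger_gap": finger opening in mm; "grip_force": force on a finger pad.
Only numpy, scipy, OpenCV 4.12 (cv2) and the standard library are available. Lean on these libraries where they do the work, as an engineer would, in place of code of your own. Each camera call takes 0.05 s, during which the arm holds its last target. There are 200 camera calls.

TASK

The rod-lens borescope lies in its steel tray. Pick it up, dip the tip of its thin shaft at least 2 cm below the rim of the big open glass beaker (the warm rinse that keeps the front lens from fogging) and take it out again, then lay its thick barrel into the two steel V-blocks of the test bench, tip towards the chart plate and the ribbed black grip band midway between the blocks. Press it down gently with about 10 N so that the barrel bears on both faces of the Vs, and finish while still gripping and pressing it there; do not upset the beaker or the glassware beside it.

Things in the scene. Friction and masses are not known exactly. Their poses are not given: they have to be found in the camera images.
- scope_grip (a point): borescope (255 mm steel instrument, 0.25 kg): middle of its ribbed black grip band, on its axis, near its balance point. Own y runs along it to the tip. Barrel 16 mm diameter from -63 to +63 mm (band too); 10 mm shaft to the tip at +150; 22 mm housing to -85, 32 mm eyepiece to -105; a light post at -74 hangs to 29 mm below the axis. Lies level, axis 46 mm above the counter, at the start
- scope_tip (a point): centre of the front lens at the end of the thin shaft, 150 mm ahead of scope_grip along the borescope's own y axis
- tray: fixed steel tray, rim 14 mm high, 96 mm wide; origin on the counter, y along the borescope towards its tip, -115 to +165 mm. Two grey saddles at 36 to 46 mm either side of the origin carry the borescope's barrel; 72 mm between them is free for fingers, down to the 3 mm floor
- beaker: the big open clear glass beaker, 72 mm outer and about 62 mm inner diameter, 92 mm tall, standing loose, 0.3 kg; origin at the centre of its underside, z up. Its rinse is not modelled, it looks empty
- bench: fixed test bench: base plate 80 x 270 x 12 mm, two steel V-blocks, white chart plate. Origin on the counter below the middle between the blocks; y along the Vs to the chart. Blocks at 30 to 48 mm either side of it along y (60 mm free between), 44 mm wide, 90-degree V open upward, 28 mm at its mouth, top 67 mm up. Chart plate across y = +175 mm, 88 mm high: the tip ends 25 mm short of it
- vee_axis (a point): where the middle of the grip band comes to lie: on the axis of a fully seated barrel, midway between the two V-blocks, 64 mm above the counter; axes as the bench's
- vee_minus: the V faces on the bench's -x side, of both V-blocks; rigid; origin as the bench's
- vee_plus: the V faces on the bench's +x side, of both V-blocks; rigid; origin as the bench's
- flask: bystander: conical glass flask 62 mm wide, 103 mm tall, loose; origin at the centre of its underside
- cylinder: bystander: glass measuring cylinder, foot 54 x 62 mm, 190 mm tall, loose; origin at the centre of its underside
There are look-alikes about, which are no part of the job. What is shaped like the beaker but blue or green is not meant.

How it is judged (in metres and radians):
On the way, in this order (a step that is already met when the one before it is completed fails the run):
1. the borescope's tip is inside the beaker, at least 15 mm below the rim (horizontal distance between scope_tip and beaker below 0.032 m and z of scope_tip in the frame of beaker between 0 and 0.077 m), for 0.2 s.
2. the tip is out of the beaker again, above its rim (z of scope_tip in the frame of beaker above 0.096 m), for 0.1 s.
At the end, for the whole second after the job is handed in: Barrel seated in both V-blocks (axis within 2 mm across, 1.5 mm in height, 0.03 rad), band within 12 mm of midway, tip to the chart; each V side carries over 0.7 N, the bench 5 to 30 N; fingers still grip it; beaker upright within 50 mm of its place (x of scope_grip in the frame of vee_axis between -0.002 and 0.002 m and y of scope_grip in the frame of vee_axis between -0.012 and 0.012 m and z of scope_grip in the frame of vee_axis between -0.003 and 0.0015 m and angle between the y axis of scope_grip and the y axis of vee_axis, either way round below 0.03 rad and y of scope_tip in the frame of vee_axis above 0.1 m and contact force between scope and vee_minus above 0.7 N and contact force between scope and vee_plus above 0.7 N and contact force between scope and bench between 5 and 30 N and contact force between scope and the fingers above 3 N and angle between beaker's own z axis and vertical below 0.1 rad and distance of beaker from where it was at the start of the episode below 0.05 m); the arm keeps its last pose, push and grip.
It fails at once if the beaker is tipped (angle between beaker's own z axis and vertical above 0.3 rad).
It fails at once if the borescope is forced onto the bench with more than 60 N (contact force between scope and bench above 60 N).
It fails at once if the flask is knocked over or pushed away (angle between flask's own z axis and vertical above 0.3 rad or distance of flask from where it was at the start of the episode above 0.03 m).
It fails at once if the measuring cylinder is knocked over or pushed away (angle between cylinder's own z axis and vertical above 0.3 rad or distance of cylinder from where it was at the start of the episode above 0.03 m).
It also fails if it takes over 45 s, if anything falls off the work surface, if the arm or the gripper's body presses on something with over 40 N, if the wrist force passes 120 N, or if a joint passes its speed limit or range.

## Working session

There is one attempt and no reset: what is moved stays moved. The work goes in short steps, Python scripts to look and compute and a shell command to move; the robot and the scene stay as the last step left them, time stands still between calls to the robot, and variables do not carry over. Pictures are saved under pics/ and viewed, at most 10 in all, crops included, and the job is handed in when it is done.

```bash
ls; mkdir -p pics; python3 - <<'E'
from plant import bot
import cv2,numpy as np
s=bot.state(); print(s)
ims=[]
for n in ("scene","side"):
    c=bot.camera(n); cv2.imwrite(f"pics/{n}0.png",c["pixels"][:,:,::-1])
    print(n,c["mtx"],c["extrinsics"],c.keys())
    M=np.linalg.inv(c["extrinsics"])
    for t in ("scope_grip","scope_tip","tray","beaker","bench","flask","cylinder","vee_minus"):
        try:
            for d in bot.find_in(t,c)[:4]:
                p=np.array(d["position"]); q=c["mtx"]@np.array([p[0],-p[1],-p[2]])
                print(t,round(d["p"],2),(q[:2]/q[2]).round(),(M@np.r_[p,1])[:3].round(1))
        except Exception as e: print(t,e)
E
```

```text
pics
{'clock': 0.0, 'joint_pos': array([-1.28362820e+00,  2.59208995e-01,  2.07409592e-02,  1.33372323e+00,
       -9.03525501e-06,  1.41820290e+00]), 'qvel': array([-2.96486181e-03, -3.75178219e-05,  3.97698397e-04,  7.82773975e-04,
       -3.91547119e-04,  1.90973415e-04]), 'joint_torque': array([-1.98072298e-04, -5.55642986e+01,  3.44524240e+01,  1.35857170e-02,
       -9.32969260e-05, -2.09980368e-05]), 'ee_pos': array([ 234.05931835, -497.38197876,  230.64886675]), 'tool_rot': array([-6.95589982e-04,  9.75923222e-01,  2.18113224e-01, -5.14030446e-05]), 'ft_force': array([-0.15236565,  0.40281603, -0.07530516]), 'wrist_torque': array([ 0.01916267,  0.02709432, -0.00435649]), 'grip_force': 0.0, 'finger_gap': 85.93169389948636}
scene [[485.60722001   0.         315.04237182]
 [  0.         485.60722001 199.57448561]
 [  0.           0.           1.        ]] [[-4.47829290e-01 -8.93967740e-01 -1.64501443e-02  3.40198649e+02]
 [ 6.65644652e-01 -3.45622595e-01  6.61409267e-01 -4.45409421e+02]
 [-5.96964089e-01  2.85248492e-01  7.49844766e-01 -1.06540238e+03]
 [ 0.00000000e+00  0.00000
[... 952 characters left out ...]
+01]
 [ 1.66920840e-02 -7.87721171e-01  6.15805758e-01 -1.46233248e+03]
 [ 0.00000000e+00  0.00000000e+00  0.00000000e+00  1.00000000e+00]] dict_keys(['pixels', 'depth', 'mtx', 'extrinsics', 'shot'])
scope_grip 0.62 [316. 175.] [561.9 206.9  49.3]
scope_tip 0.49 [316. 174.] [561.  205.1  53.6]
tray 0.62 [315. 175.] [554.8 268.4   3.5]
beaker 0.78 [354. 212.] [678.9  14.2  63.6]
beaker 0.73 [356. 252.] [ 682.9 -136.9   58.1]
beaker 0.72 [393. 170.] [796.5 232.4  62.2]
beaker 0.59 [308. 209.] [551.2  22.1  64.4]
bench 0.91 [297. 283.] [ 540.3 -208.7   11.7]
flask 0.62 [367. 185.] [717.2 160.   51. ]
cylinder 0.57 [367. 145.] [716.3 301.5 104.6]
vee_minus 0.92 [291. 271.] [ 525.3 -208.3   52.2]
```

```bash
python3 - <<'E'
import cv2
a=cv2.imread("pics/scene0.png"); cv2.imwrite("pics/scene0c.png",cv2.resize(a[130:340,150:470],(800,525),interpolation=3))
b=cv2.imread("pics/side0.png"); cv2.imwrite("pics/side0c.png",cv2.resize(b[110:350,210:490],(700,600),interpolation=3))
E
```

```text
(no output)
```

View pics/scene0c.png

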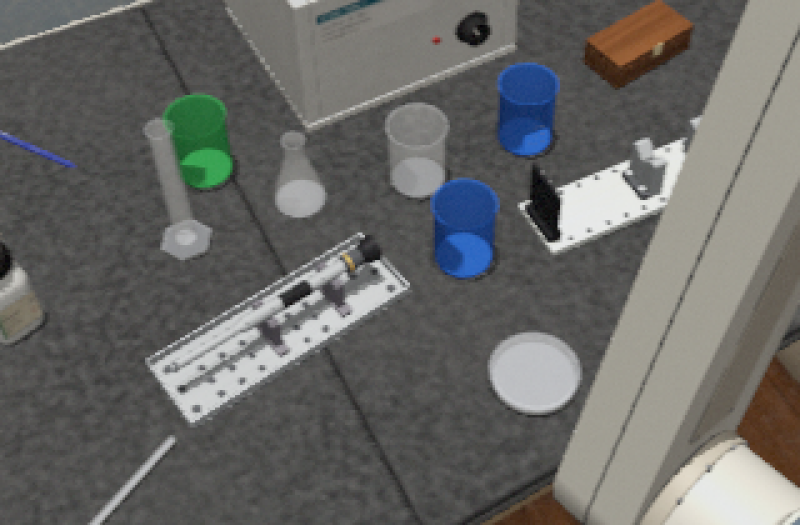

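View pics/side0c.png

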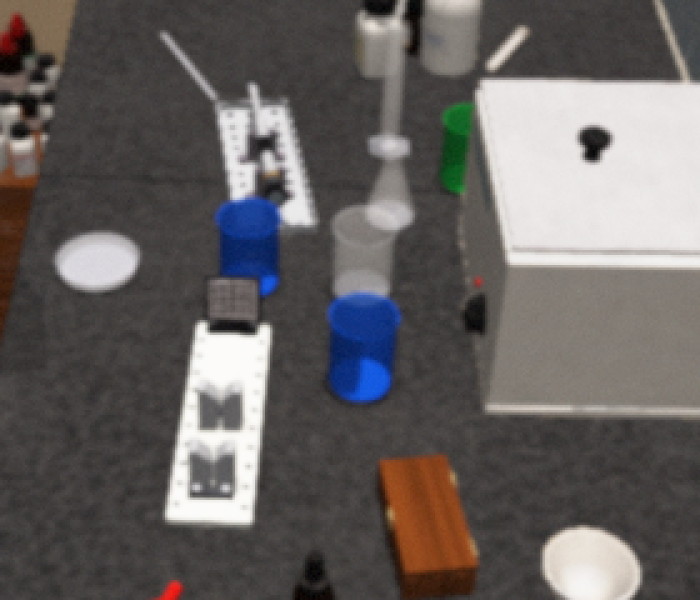

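The clear beaker is at scene pixel (316,190), world about (668,20). Its look-alikes are blue at (336,221), blue at (362,172) and green at (232,189); the flask at (270,203) also scored as one. There is only one scope (268,246), with its tip at +y. The bench is at about (535,-190), with its chart at the +y end.

The moves can't tilt the tool, so I plan to tilt the scope in the grip by levering its rear on a fixed edge. First I'll go over the bench to look.

```bash
python3 -m pendant '[[0.2,0.06,-0.025,-0.02,-6],[0.2,0.12,-0.05,-0.04,-16],[0.2,0.18,-0.08,-0.05,-26],[0.2,0.23,-0.1,-0.06,-36],[0.2,0.28,-0.125,-0.07,-46]]' && python3 -m pendant '[[0.2,0.03,-0.01,0,-6],[0.2,0.05,-0.02,0,-16],[0.2,0.05,-0.02,0,-19],[0.2,0.05,-0.02,0,-19],[0.2,0.05,-0.02,0,-19]]'
cat > h.py <<'E'
from plant import bot
import cv2,numpy as np
from scipy.spatial.transform import Rotation as R
def T(s):
    w,x,y,z=s["tool_rot"]; M=np.eye(4); M[:3,:3]=R.from_quat([x,y,z,w]).as_matrix(); M[:3,3]=s["ee_pos"]; return M
def shot(n,save=None):
    s=bot.state(); c=bot.camera(n)
    M=T(s)@c["hand_eye"] if n=="wrist" else np.linalg.inv(c["extrinsics"])
    c["M"]=M; c["n"]=n
    if save: cv2.imwrite(f"pics/{save}.png",c["pixels"][:,:,::-1])
    return c
def proj(c,P):   # world -> pixel
    p=(np.linalg.inv(c["M"])@np.c_[P,np.ones(len(P))].T).T[:,:3]*[1,-1,-1]
    K=c["mtx"]
    if c["n"]=="wrist":
        r=np.hypot(p[:,0],p[:,1]); th=np.arctan2(r,p[:,2]); q=p[:,:2]/r[:,None]*th[:,None]
    else: q=p[:,:2]/p[:,2:]
    return q*[K[0,0],K[1,1]]+K[:2,2]
def cloud(c):    # world xyz per pixel
    K=c["mtx"]; v,u=np.mgrid[:400,:640]; x=(u-K[0,2])/K[0,0]; y=(v-K[1,2])/K[1,1]
    if c["n"]=="wrist":
        th=np.hypot(x,y); k=np.tan(th)/np.maximum(th,1e-9); x=x*k; y=y*k
    d=c["depth"]; P=np.stack([x*d,-y*d,-d,np.ones_like(d)],-1)
    return (P@c["M"].T)[...,:3]
def find(c,*names):
    for t in names:
        for d in bot.find_in(t,c)[:4]:
            w=(c["M"]@np.r_[d["position"],1])[:3]; print(t,round(d["p"],2),proj(c,w[None])[0].round(),w.round(1))
def st():
    s=bot.state(); m=T(s); print("t%.2f"%s["clock"],"pos",s["ee_pos"].round(1),"yaw %.2f"%np.degrees(np.arctan2(m[1,0],m[0,0])),"tilt %.2f"%np.degrees(np.arccos(-m[2,2])),"q6 %.2f"%s["joint_pos"][5],"F",s["ft_force"].round(1),"gap %.1f"%s["finger_gap"],"grip",round(float(s["grip_force"]),1))
def shift(P):    # world target TCP -> tool shift from measured pose
    s=bot.state(); m=T(s); return (m[:3,:3].T@(np.array(P)-s["ee_pos"])/1000).round(4)
E
python3 - <<'E'
from h import *
st(); c=shot("wrist","w1"); print(c["mtx"],c["hand_eye"].round(2))
find(c,"bench","vee_minus","vee_plus","beaker")
d=shot("scene","s1"); find(d,"bench","scope_grip","beaker","cylinder","flask")
E
```

```text
clock: 1.52
ee_pos: [433.7, -265.8, 301.3]
tool_rot: [0.0, 0.811, 0.584, 0.0]
ft_force: [0.4, -0.3, -0.2]
finger_gap: 51.2
grip_force: 0.0
clock: 2.15
ee_pos: [429.8, -213.9, 300.7]
tool_rot: [-0.0, 0.706, 0.708, -0.0]
ft_force: [0.6, -0.2, 0.1]
finger_gap: 51.2
grip_force: 0.0
t2.15 pos [ 429.8 -213.9  300.7] yaw 90.11 tilt 0.01 q6 0.93 F [ 0.6 -0.2  0.1] gap 51.2 grip 0.0
[[309.70691629   0.         315.69519311]
 [  0.         309.70691629 198.18279124]
 [  0.           0.           1.        ]] [[   0.      0.95    0.31   78.97]
 [   1.     -0.     -0.     -1.57]
 [  -0.      0.31   -0.95 -143.02]
 [   0.      0.      0.      1.  ]]
bench 0.65 [390. 128.] [ 533.4 -169.5   13.3]
vee_minus 0.69 [385. 202.] [ 522.5 -265.1   54. ]
vee_plus 0.95 [402. 205.] [ 543.7 -267.5   62.1]
beaker 0.8 [404.   3.] [547.4  10.3  29.2]
beaker 0.66 [506. 101.] [ 693.6 -115.6   59. ]
beaker 0.58 [490.  10.] [671.2  14.8  51.4]
bench 0.66 [368. 220.] [537.3 -57.9  11.8]
scope_grip 0.77 [270. 247.] [555.6 236.9  48.5]
beaker 0.88 [363. 172.] [ 671.2 -117.2   59.4]
beaker 0.74 [337. 220.] [545.3  38.1  59.1]
beaker 0.71 [231. 189.] [791.7 256.9  59.5]
beaker 0.66 [320. 189.] [668.6  27.9  60.5]
cylinder 0.85 [221. 209.] [707.3 312.9  85.3]
cylinder 0.22 [268. 247.] [556.3 241.4  48.1]
flask 0.62 [271. 202.] [704.5 170.9  43.9]
```

```bash
cat >> h.py <<'E'
def rect(P,lo,hi,ctr,rad):
    m=(P[...,2]>lo)&(P[...,2]<hi)&(np.hypot(P[...,0]-ctr[0],P[...,1]-ctr[1])<rad)
    q=P[m]; r=cv2.minAreaRect(q[:,:2].astype(np.float32)); return q,r
E
python3 - <<'E'
from h import *
for n in ("wrist","side","scene"):
    c=shot(n); P=cloud(c)
    q,r=rect(P,7,17,(535,-175),190); print(n,"plate",len(q),np.round(r[0],1),np.round(r[1],1),round(r[2],2),q[:,2].mean().round(1))
    q,r=rect(P,25,95,(535,-175),200)
    if len(q):
        print(" tall",len(q),q.min(0).round(1),q.max(0).round(1))
        yb=np.arange(-320,40,10); h=[(int(y),int(((q[:,1]>=y)&(q[:,1]<y+10)).sum()),round(float(q[(q[:,1]>=y)&(q[:,1]<y+10)][:,2].max(initial=0)),0)) for y in yb]; print([a for a in h if a[1]])
    q,r=rect(P,60,75,(535,-215),75); 
    if len(q)>5: print(" top",len(q),np.round(r[0],1),np.round(r[1],1),round(r[2],2))
c=shot("wrist"); im=c["pixels"][:,:,::-1]; cv2.imwrite("pics/w1c.png",cv2.resize(im[0:300,320:620],(600,600),interpolation=3))
E
```

```text
wrist plate 7763 [ 604.7 -151.9] [331.7 213.1] 89.46 12.4
 tall 4973 [ 509.2 -287.8   25. ] [717.5  12.9  94.7]
[(-290, 132, 69.0), (-280, 322, 69.0), (-270, 473, 68.0), (-260, 51, 43.0), (-210, 176, 68.0), (-200, 300, 69.0), (-190, 201, 69.0), (-180, 1, 25.0), (-160, 3, 93.0), (-150, 285, 94.0), (-140, 373, 95.0), (-130, 374, 93.0), (-120, 360, 94.0), (-110, 377, 94.0), (-100, 370, 94.0), (-90, 331, 94.0), (-80, 9, 93.0), (-70, 435, 89.0), (-60, 228, 91.0), (0, 147, 61.0), (10, 25, 51.0)]
 top 639 [ 538.8 -235.7] [96.8 45. ] 89.53
side plate 1793 [ 546.5 -172.7] [345.2 339.3] 14.71 13.1
 tall 2354 [ 512.1 -296.5   25. ] [715.4  24.2  94.9]
[(-300, 8, 27.0), (-290, 228, 72.0), (-280, 95, 70.0), (-270, 38, 70.0), (-260, 1, 40.0), (-220, 2, 72.0), (-210, 214, 72.0), (-200, 65, 71.0), (-190, 10, 69.0), (-160, 21, 93.0), (-150, 319, 95.0), (-140, 103, 93.0), (-130, 47, 94.0), (-120, 12, 92.0), (-110, 33, 94.0), (-100, 90, 95.0), (-90, 255, 95.0), (-80, 14, 92.0), (-70, 325, 92.0), (-60, 133, 91.0), (-10, 1, 53.0), (0, 181, 95.0), (10, 148, 95.0), (20, 11, 93.0)]
 top 202 [ 541.5 -237.7] [101.1  44.2] 89.8
scene plate 365 [ 538.5 -186.4] [352.8 193.2] 63.88 11.8
 tall 1063 [ 509.3 -150.9   25.1] [717.7  24.4  94.9]
[(-160, 2, 86.0), (-150, 99, 95.0), (-140, 89, 94.0), (-130, 90, 93.0), (-120, 80, 92.0), (-110, 84, 95.0), (-100, 77, 95.0), (-90, 118, 92.0), (-80, 6, 94.0), (-70, 4, 84.0), (-60, 222, 93.0), (-50, 2, 26.0), (0, 72, 94.0), (10, 101, 93.0), (20, 17, 93.0)]
```

View pics/w1c.png

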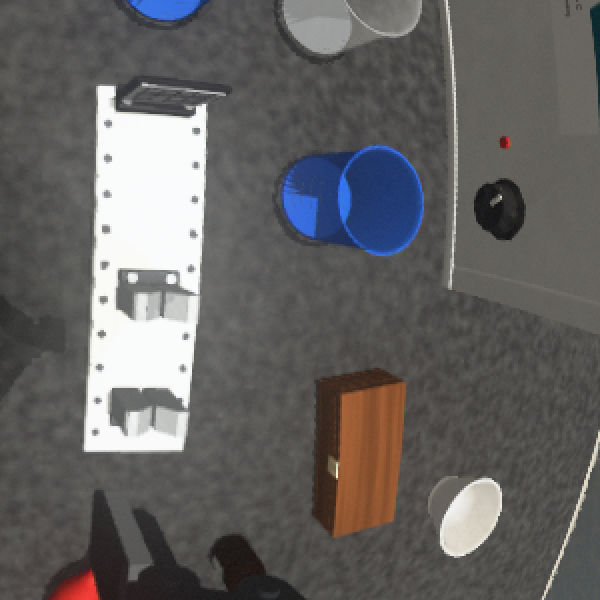

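The wrist view shows the bench plate with Vs at crop (150,300) and (150,415), the chart at (155,95), the clear beaker at (350,20) and blue ones at (165,5) and (350,200). Bench middle is about (539,-236). Now to the tray.

```bash
python3 -m pendant '[[0.2,0.05,0.018,0,0],[0.2,0.11,0.036,0,0],[0.2,0.165,0.055,0,0],[0.2,0.22,0.072,0.01,0],[0.2,0.275,0.09,0.01,0]]' && python3 -m pendant '[[0.2,0.05,0.018,0,0],[0.2,0.09,0.03,0,0],[0.2,0.1,0.033,0,0],[0.2,0.1,0.033,0,0],[0.2,0.1,0.033,0,0]]'
python3 - <<'E'
from h import *
st(); c=shot("wrist","w2"); P=cloud(c); find(c,"scope_grip","scope_tip","tray","beaker","flask","cylinder")
cv2.imwrite("pics/w2c.png",cv2.resize(c["pixels"][20:320,140:540,::-1],(800,600),interpolation=3))
q,r=rect(P,1.5,9,(555,255),160); print("floor",len(q),np.round(r[0],1),np.round(r[1],1),r[2])
q,r=rect(P,32,70,(555,255),160)
for z0 in (0,):
    m=q[:,:2].mean(0); u,s,v=np.linalg.svd(q[:,:2]-m); print("scope",len(q),m,np.degrees(np.arctan2(v[0,1],v[0,0])),((q[:,:2]-m)@v[0]).min(),((q[:,:2]-m)@v[0]).max(),q[:,2].max())
# dark band pixels
g=c["pixels"].max(2); mk=(g<60)&(P[...,2]>42)&(P[...,2]<60)&(np.hypot(P[...,0]-555,P[...,1]-245)<130)
t=(P[mk][:,:2]-m)@v[0]; print(np.histogram(t,bins=np.arange(-140,141,10)))
E
```

```text
clock: 3.52
ee_pos: [518.9, 63.6, 290.3]
tool_rot: [-0.0, 0.706, 0.708, -0.0]
ft_force: [0.6, -1.0, 0.2]
finger_gap: 50.8
grip_force: 0.0
clock: 4.15
ee_pos: [551.3, 160.7, 291.0]
tool_rot: [0.0, 0.706, 0.708, -0.0]
ft_force: [-0.4, -0.1, 0.8]
finger_gap: 51.2
grip_force: 0.0
t4.15 pos [551.3 160.7 291. ] yaw 90.14 tilt 0.02 q6 1.71 F [-0.4 -0.1  0.8] gap 51.2 grip 0.0
scope_grip 0.29 [317.  87.] [551.2 260.8   3. ]
scope_tip 0.76 [320. 104.] [555.2 236.4  51.2]
tray 0.73 [316.  85.] [550.  262.2   3. ]
beaker 0.86 [517. 104.] [827.2 256.   60.6]
beaker 0.83 [315. 263.] [549.6  23.9  57.1]
beaker 0.7 [374. 332.] [ 645.7 -112.9   53.1]
flask 0.74 [432. 156.] [702.2 174.4  51.9]
cylinder 0.88 [460.  40.] [701.5 315.5 122.8]
cylinder 0.29 [322. 108.] [557.7 232.3  56.3]
floor 11686 [555.3 244.3] [290.3 318.4] 89.71908569335938
scope 3032 [569.28786075 238.48186137] -78.38584531621613 -138.67467758716143 99.07249836242671 69.99252930932909
(array([  0,   0,   0,   0,   0,   0,   0,   0,   0,   0,   0,   0,   0,
         0,   0,   0,   0,   0,   0,   0,   0,  15, 147,  83,   0,   0,
         0,   0]), array([-140, -130, -120, -110, -100,  -90,  -80,  -70,  -60,  -50,  -40,
        -30,  -20,  -10,    0,   10,   20,   30,   40,   50,   60,   70,
         80,   90,  100,  110,  120,  130,  140]))
```

View pics/w2c.png

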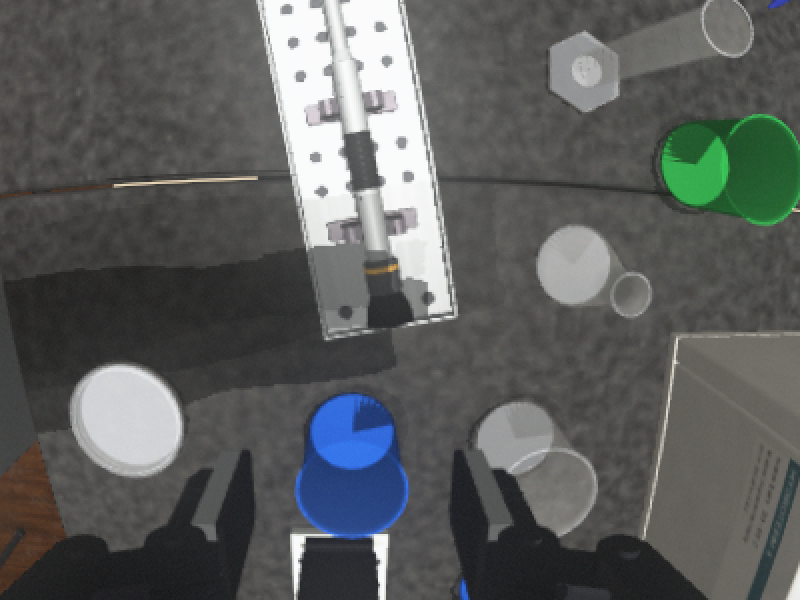

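The wrist view shows the tray with the scope, band centre at crop (361,160), tip at the top, eyepiece at (390,310). The clear beaker base is at (515,440), with the blue one beside it and the dish at (125,420). Now I'll refine the scope axis and the beaker.

```bash
cat >> h.py <<'E'
def ray(c,px,z):  # pixel -> world at height z
    K=c["mtx"]; x=(px[0]-K[0,2])/K[0,0]; y=(px[1]-K[1,2])/K[1,1]
    if c["n"]=="wrist":
        th=np.hypot(x,y); k=np.tan(th)/max(th,1e-9); x*=k;y*=k
    d=c["M"][:3,:3]@[x,-y,-1]; o=c["M"][:3,3]; return o+d*(z-o[2])/d[2]
E
python3 - <<'E'
from h import *
c=shot("wrist"); P=cloud(c)
cr=lambda a:(140+a[0]/2,20+a[1]/2)
a=ray(c,cr((361,160)),52); b=ray(c,cr((342,60)),52); e=ray(c,cr((373,230)),52)
print("band",a,"fwd",b,"rear",e, np.degrees(np.arctan2(b[1]-e[1],b[0]-e[0])))
d=(b-e)[:2]; d/=np.linalg.norm(d); n=np.array([-d[1],d[0]])
q=P.reshape(-1,3); 
for _ in range(3):
    t=(q[:,:2]-a[:2])@d; l=(q[:,:2]-a[:2])@n
    m=(abs(t)<58)&(abs(l)<9)&(q[:,2]>48)&(q[:,2]<60); k=q[m]
    mu=k[:,:2].mean(0); v=np.linalg.svd(k[:,:2]-mu)[2][0]; v*=np.sign(v@d); d=v; n=np.array([-d[1],d[0]]); a[:2]=a[:2]+n*((mu-a[:2])@n)
print("axis",a,np.degrees(np.arctan2(d[1],d[0])),m.sum(),k[:,2].max())
for z in (44,46,48,50,52,54):
    mm=(abs(t)<58)&(abs(l)<12)&(abs(q[:,2]-z)<1); print(z,mm.sum(),l[mm].mean().round(2))
# saddles: tray middle
s=(abs(l)>12)&(abs(l)<30)&(q[:,2]>20)&(q[:,2]<50)&(abs(t)<70); ts=t[s]; print("saddles",[ (x[0],x[1]) for x in (np.percentile(ts[ts<0],[5,95]).round(1),np.percentile(ts[ts>0],[5,95]).round(1))])
# dish, beaker
print("dish",ray(c,cr((125,420)),8)); print("beaker base",ray(c,cr((515,438)),2),"rim",ray(c,cr((548,493)),92)); print("flask",ray(c,cr((573,265)),3),"cyl",ray(c,cr((585,72)),3),"oven corner",ray(c,cr((676,335)),150))
m=(abs(q[:,2]-90)<5)&(np.hypot(q[:,0]-668,q[:,1]-20)<60); print(m.sum(),q[m].min(0) if m.any() else 0,q[m].max(0) if m.any() else 0)
E
```

```text
band [555.66345619 242.44595383  52.        ] fwd [543.99566244 304.68883943  52.        ] rear [563.28243042 199.16135824  52.        ] 100.3573703357114
axis [555.41496208 242.39919765  52.        ] 100.65607634627233 1169 56.735779045057484
44 40 -0.5
46 64 0.14
48 90 1.56
50 163 -0.29
52 353 0.13
54 533 0.01
saddles [(np.float64(-49.6), np.float64(-40.0)), (np.float64(31.9), np.float64(41.1))]
dish [372.37353407  50.07303877   8.        ]
beaker base [679.62162636  33.91384639   2.        ] rim [680.24202546  35.80179059  92.        ]
flask [712.5662083  172.39573859   3.        ] cyl [715.90917013 314.64233227   3.        ] oven corner [720.50950879 161.12878646 150.        ]
295 [649.55018133   1.55658227  85.10470273] [714.50092953  68.64600953  93.55057875]
```

```bash
python3 -m pendant '[[0.2,0.045,0.002,0.02,-5],[0.2,0.0817,0.0043,0.06,-10.5],[0.2,0.0817,0.0043,0.12,-10.5],[0.2,0.0817,0.0043,0.17,-10.5],[0.2,0.0817,0.0043,0.17,-10.5]]'
python3 - <<'E'
from h import *
st(); print(shift([555.4,242.4,27])); c=shot("wrist"); 
P=cloud(c).reshape(-1,3); a=np.array([555.4,242.4]); th=np.radians(100.6); d=np.array([np.cos(th),np.sin(th)]); n=np.array([-d[1],d[0]])
t=(P[:,:2]-a)@d; l=(P[:,:2]-a)@n
for lo in range(-70,160,20):
    m=(t>lo)&(t<lo+20)&(abs(l)<12)&(P[:,2]>46)&(P[:,2]<58); print(lo,m.sum(),l[m].mean().round(2) if m.any() else '',P[m][:,2].max().round(1) if m.any() else '')
E
```

```text
clock: 5.18
ee_pos: [553.4, 242.9, 117.6]
tool_rot: [-0.002, 0.638, 0.77, -0.003]
ft_force: [-0.0, -0.6, 1.0]
finger_gap: 51.2
grip_force: 0.0
t5.17 pos [553.4 242.9 117.6] yaw 100.71 tilt 0.41 q6 1.66 F [-0.  -0.6  1. ] gap 51.2 grip 0.0
[-0.0009  0.0025  0.0906]
-70 528 -0.09 58.0
-50 469 0.04 55.9
-30 507 0.01 55.9
-10 572 0.1 56.4
10 629 0.19 56.2
30 700 0.15 56.0
50 636 0.16 55.7
70 404 0.07 53.3
90 427 0.0 52.9
110 419 -0.14 53.4
130 375 0.13 53.1
150 0
```

```bash
python3 -m pendant '[[0.2,0,0.0,0.03,0],[0.2,0,0,0.07,0],[0.2,0,0,0.093,0],[0.2,0,0,0.093,0],[0.2,0,0,0.093,0]]'; python3 -c "from h import *; st()"; python3 -m pendant '[[-1,0,0,0,0],[-1,0,0,0,0],[-1,0,0,0,0],[-1,0,0,0,0],[-1,0,0,0,0]]'; python3 -c "from h import *; st()"
```

```text
clock: 5.85
ee_pos: [557.1, 243.8, 30.4]
tool_rot: [0.001, 0.638, 0.77, 0.001]
ft_force: [0.1, 0.6, 0.8]
finger_gap: 51.3
grip_force: 0.0
t5.85 pos [557.1 243.8  30.4] yaw 100.69 tilt 0.21 q6 1.66 F [0.1 0.6 0.8] gap 51.3 grip 0.0
clock: 6.48
ee_pos: [556.7, 243.7, 29.0]
tool_rot: [0.001, 0.638, 0.77, 0.001]
ft_force: [1.4, -0.1, 6.7]
finger_gap: 14.2
grip_force: 58.4
t6.47 pos [556.7 243.7  29. ] yaw 100.70 tilt 0.17 q6 1.66 F [ 1.4 -0.1  6.7] gap 14.2 grip 58.4
```

```bash
python3 -m pendant '[[-1,0,0,-0.02,0],[-1,0,0,-0.06,0],[-1,0,0,-0.11,0],[-1,0,0,-0.16,0],[-1,-0.02,-0.005,-0.18,0]]'; python3 -m pendant '[[-1,-0.04,-0.016,0,-4],[-1,-0.085,-0.033,0,-10],[-1,-0.13,-0.053,0,-15],[-1,-0.18,-0.075,0,-20],[-1,-0.225,-0.095,0.02,-24.3]]';  python3 -m pendant '[[-1,0,0,0.01,0],[-1,0,0,0.02,0],[-1,0,0,0.02,0],[-1,0,0,0.02,0],[-1,0,0,0.02,0]]'
python3 - <<'E'
from h import *
st(); print(shift([501,-24,111]))
c=shot("wrist","w3"); d=shot("side","s3"); find(d,"scope_tip","scope_grip"); 
for k in (c,d):
    q=cloud(k).reshape(-1,3); m=(abs(q[:,1]+62)<14)&(q[:,2]>50)&(q[:,2]<96)&(abs(q[:,0]-540)<60); m2=m&(q[:,2]>84); print(m.sum(),[np.percentile(q[m],p,axis=0).round(1) for p in (2,98)],np.percentile(q[m2],[2,98],axis=0).round(1))
cv2.imwrite("pics/s3c.png",cv2.resize(d["pixels"][130:330,180:460,::-1],(784,560),interpolation=3))
E
```

```text
clock: 7.1
ee_pos: [554.6, 223.7, 210.6]
tool_rot: [0.001, 0.637, 0.77, 0.001]
ft_force: [-0.2, -0.7, -3.1]
finger_gap: 14.0
grip_force: 58.9
clock: 7.72
ee_pos: [502.5, -17.5, 188.5]
tool_rot: [0.001, 0.461, 0.888, 0.0]
ft_force: [0.3, -0.5, -3.3]
finger_gap: 14.1
grip_force: 59.0
clock: 8.35
ee_pos: [503.1, -15.2, 168.2]
tool_rot: [0.0, 0.461, 0.887, 0.0]
ft_force: [-0.2, 0.1, -2.9]
finger_gap: 14.0
grip_force: 59.1
t8.35 pos [503.1 -15.2 168.2] yaw 125.06 tilt 0.04 q6 0.76 F [-0.2  0.1 -2.9] gap 14.0 grip 59.1
[-0.006  -0.0068  0.0572]
scope_tip 0.76 [303. 194.] [545.4 -78.2 190.4]
scope_tip 0.23 [298. 282.] [ 541.  -208.5   14.1]
scope_grip 0.71 [301. 196.] [541.  -77.1 183.9]Traceback (most recent call last):
  File "<stdin>", line 5, in <module>
    return _quantile_unchecked(
        a, q, axis, out, overwrite_input, method, keepdims, weights)
    return _ureduce(a,
                    func=_quantile_ureduce_func,
    ...<5 lines>...
                    overwrite_input=overwrite_input,
                    method=method)
    r = func(a, **kwargs)
    result = _quantile(arr,
                       quantiles=q,
    ...<2 lines>...
                       out=out,
                       weights=wgt)
    slices_having_nans = np.isnan(arr[-1, ...])
                                  ~~~^^^^^^^^^
IndexError: index -1 is out of bounds for axis 0 with size 0
```

```bash
python3 - <<'E'
from h import *
d=shot("side")
q=cloud(d).reshape(-1,3); m=(abs(q[:,1]+62)<14)&(q[:,2]>30)&(q[:,2]<98)&(abs(q[:,0]-540)<60); m2=m&(q[:,2]>80); print(m.sum(),m2.sum(),[np.percentile(q[x],[2,98],axis=0).round(1) for x in (m,m2) if x.any()])
cv2.imwrite("pics/s3c.png",cv2.resize(d["pixels"][130:330,180:460,::-1],(784,560),interpolation=3))
E
```

```text
405 91 [array([[513.4, -66.3,  31.8],
       [572. , -56.4,  90.8]]), array([[514.2, -66.2,  80.4],
       [571.9, -55.7,  92.1]])]
```

View pics/s3c.png

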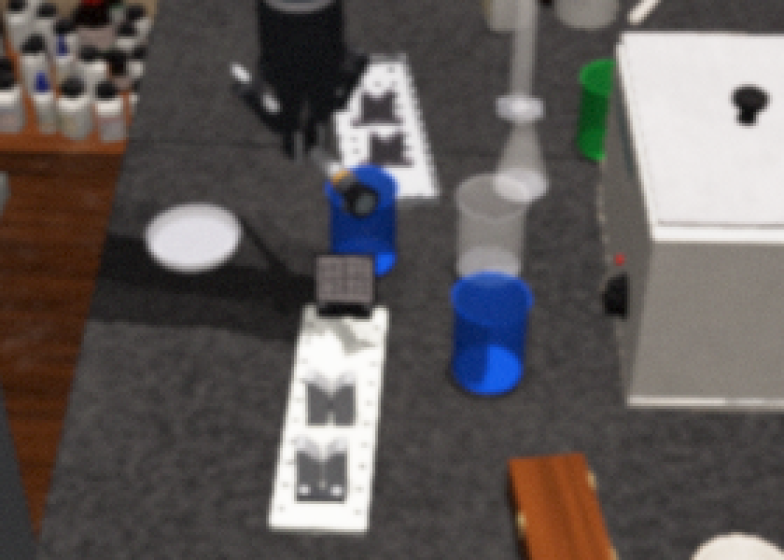

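The scope hangs level, eyepiece at crop (355,195) and chart at (345,280). Lowering its barrel onto the chart edge.

```bash
python3 -m pendant '[[-1,-0.003,-0.003,0.02,0],[-1,-0.006,-0.007,0.045,0],[-1,-0.006,-0.007,0.065,0],[-1,-0.006,-0.007,0.082,0],[-1,-0.006,-0.007,0.082,0]]'; python3 -c "from h import *; st()"; python3 -m pendant '[[-1,0,0,0.002,0],[-1,0,0,0.004,0],[-1,0,0,0.006,0],[-1,0,0,0.008,0],[-1,0,0,0.01,0]]'; python3 -c "from h import *; st()"
```

```text
clock: 9.22
ee_pos: [499.7, -24.7, 84.9]
tool_rot: [-0.001, 0.462, 0.887, -0.0]
ft_force: [-0.8, -0.5, -3.2]
finger_gap: 14.1
grip_force: 59.2
t9.22 pos [499.7 -24.7  84.9] yaw 124.99 tilt 0.13 q6 0.74 F [-0.8 -0.5 -3.2] gap 14.1 grip 59.2
clock: 9.85
ee_pos: [500.6, -24.5, 76.4]
tool_rot: [0.0, 0.462, 0.887, 0.0]
ft_force: [-5.1, 4.1, 11.3]
finger_gap: 14.1
grip_force: 60.6
t9.85 pos [500.6 -24.5  76.4] yaw 125.01 tilt 0.05 q6 0.74 F [-5.1  4.1 11.3] gap 14.1 grip 60.6
```

```bash
python3 -m pendant '[[-1,0,0,0.001,0],[-1,0,0,0.002,0],[-1,0,0,0.003,0],[-1,0,0,0.004,0],[-1,0,0,0.005,0]]'; python3 -c "from h import *; st()"
```

```text
clock: 10.48
ee_pos: [500.5, -24.2, 71.8]
tool_rot: [0.0, 0.462, 0.887, 0.001]
ft_force: [-4.5, 4.6, 9.8]
finger_gap: 13.8
grip_force: 61.7
t10.47 pos [500.5 -24.2  71.8] yaw 125.03 tilt 0.08 q6 0.74 F [-4.5  4.6  9.8] gap 13.8 grip 61.7
```

```bash
python3 -m pendant '[[-1,0,0,0.0015,0],[-1,0,0,0.003,0],[-1,0,0,0.0045,0],[-1,0,0,0.006,0],[-1,0,0,0.0075,0]]'; python3 -m pendant '[[-1,0,0,0.0015,0],[-1,0,0,0.003,0],[-1,0,0,0.0045,0],[-1,0,0,0.006,0],[-1,0,0,0.006,0]]'; python3 - <<'E'
from h import *
st(); c=shot("scene","s4"); find(c,"scope_tip")
cv2.imwrite("pics/s4c.png",cv2.resize(c["pixels"][130:330,220:500,::-1],(784,560),interpolation=3))
E
```

```text
clock: 11.1
ee_pos: [500.9, -24.5, 64.4]
tool_rot: [0.001, 0.462, 0.887, 0.0]
ft_force: [-4.3, 3.3, 11.8]
finger_gap: 14.2
grip_force: 64.6
clock: 11.72
ee_pos: [501.4, -24.7, 58.6]
tool_rot: [0.001, 0.462, 0.887, 0.0]
ft_force: [-2.8, 2.9, 12.1]
finger_gap: 14.0
grip_force: 67.4
t11.72 pos [501.4 -24.7  58.6] yaw 125.02 tilt 0.17 q6 0.74 F [-2.8  2.9 12.1] gap 14.0 grip 67.4
scope_tip 0.53 [348. 257.] [441.2  61.2  29.9]
```

View pics/s4c.png

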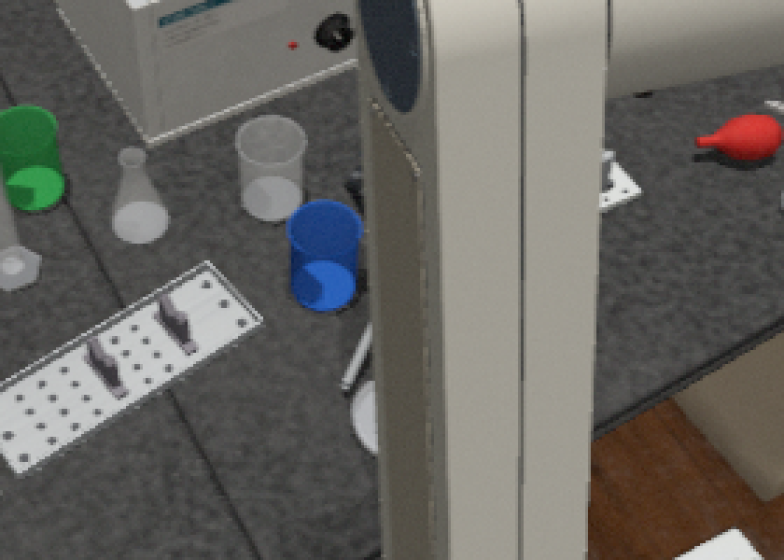

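```bash
python3 - <<'E'
from h import *
c=shot("scene"); s=bot.state(); g=s["ee_pos"]+[0,0,19]; y=np.radians(125)
for th in (16,18,20,22,24,26,28):
    t=np.radians(th); f=np.array([np.cos(y)*np.cos(t),np.sin(y)*np.cos(t),-np.sin(t)])
    print(th,proj(c,np.array([g+110*f,g+150*f])).round(1).tolist(),(g+150*f).round(0))
P=cloud(c)
for v,u in ((255,350),(260,348),(265,346)): print(P[v,u].round(1), np.degrees(np.arctan2(g[2]-P[v,u][2]+4.5,np.hypot(*(P[v,u][:2]-g[:2])))))
E
```

```text
16 [[348.1, 253.7], [341.5, 267.0]] [419.  93.  36.]
18 [[348.2, 254.2], [341.7, 267.6]] [420.  92.  31.]
20 [[348.4, 254.7], [341.9, 268.2]] [421.  91.  26.]
22 [[348.5, 255.1], [342.2, 268.7]] [422.  89.  21.]
24 [[348.7, 255.4], [342.5, 269.1]] [423.  88.  17.]
26 [[348.9, 255.7], [342.8, 269.5]] [424.  86.  12.]
28 [[349.2, 256.0], [343.1, 269.8]] [425.  84.   7.]
[446.4  52.1  27.7] 29.957695456485435
[437.4  63.   23.3] 28.451547580083293
[427.9  74.2  19.8] 26.82013503742637
```

The tip is at crop (350,385), beside the dish, and the scope has tilted roughly 25° in the grip. Lifting, then turning towards the beaker.

```bash
python3 -m pendant '[[-1,0.005,0,-0.02,0],[-1,0.01,0,-0.06,0],[-1,0.01,0,-0.11,0],[-1,0,0,-0.15,0],[-1,-0.01,0.01,-0.16,5]]'; python3 -m pendant '[[-1,-0.02,0.02,0,10],[-1,-0.04,0.035,0,20],[-1,-0.06,0.05,0,30],[-1,-0.072,0.062,0,40],[-1,-0.072,0.062,0,50]]'; python3 -m pendant '[[-1,0,0,0,10],[-1,0,0,0,20],[-1,0,0,0,20],[-1,0,0,0,20],[-1,0,0,0,20]]'; python3 - <<'E'
from h import *
st(); s=bot.state(); g=s["ee_pos"]+[0,0,19]; m=T(s); d=m[:2,0]; n=m[:2,1]
for nm in ("scene","side","wrist"):
    c=shot(nm,nm+"5"); find(c,"scope_tip"); q=cloud(c).reshape(-1,3)
    t=(q[:,:2]-g[:2])@d; l=(q[:,:2]-g[:2])@n
    k=(t>60)&(t<150)&(abs(l)<14)&(q[:,2]>118)&(q[:,2]<g[2]+10)
    if k.sum()>10:
        p=np.polyfit(t[k],q[k,2],1); print(nm,k.sum(),"tilt",np.degrees(np.arctan(p[0])),"z at 0",p[1]-g[2],"tmax",np.percentile(t[k],[2,99]),"lat",l[k].mean(), "zmin",np.percentile(q[k,2],1))
    k=(np.hypot(q[:,0]-681,q[:,1]-35)<55)&(abs(q[:,2]-90)<4)
    if k.sum()>10: print("beaker",cv2.minEnclosingCircle(q[k][:,:2].astype(np.float32)))
    k=(q[:,0]>690)&(q[:,0]<800)&(abs(q[:,1])<60)&(q[:,2]>100)
    if k.sum()>10: print("oven",np.percentile(q[k],[2,98],axis=0))
E
```

```text
clock: 12.5
ee_pos: [515.3, -27.6, 220.3]
tool_rot: [0.002, 0.501, 0.866, 0.001]
ft_force: [0.1, 1.0, -3.8]
finger_gap: 14.1
grip_force: 65.2
clock: 13.12
ee_pos: [605.0, -59.0, 216.3]
tool_rot: [-0.0, 0.821, 0.571, -0.0]
ft_force: [-0.7, 0.8, -3.2]
finger_gap: 13.9
grip_force: 65.2
clock: 13.75
ee_pos: [604.0, -58.6, 217.3]
tool_rot: [-0.0, 0.906, 0.424, -0.0]
ft_force: [-0.0, 0.0, -1.8]
finger_gap: 14.0
grip_force: 65.2
t13.75 pos [604.  -58.6 217.3] yaw 50.12 tilt 0.00 q6 2.03 F [-0.   0.  -1.8] gap 14.0 grip 65.2
scope_tip 0.45 [329. 152.] [658.    5.6 208.3]
scene 105 tilt -22.94380544309434 z at 0 2.6646173855550046 tmax [ 61.16752634 135.91953643] lat -2.396818079054963 zmin 179.01953965554523
beaker ((680.6429443359375, 30.774810791015625), 38.191986083984375)
oven [[793.62617581 -52.35968785 103.66596497]
 [799.88967807  58.63399126 217.38861251]]
scope_tip 0.75 [313. 181.] [ 572.4 -113.6  258.8]
side 70 tilt -22.902725379085368 z at 0 3.8134649722110794 tmax [ 60.83376735 134.41808357] lat 4.681944782529295 zmin 181.6632046444919
beaker ((682.219970703125, 32.81468200683594), 39.94271469116211)
oven [[690.74286526 -17.19981371 107.75330591]
 [799.93615491  58.44758604 216.33898278]]
scope_tip 0.97 [315. 205.] [623.6 -32.6 228.5]
scope_tip 0.42 [154.  41.] [557.  197.6   4.7]
wrist 2631 tilt -23.186153327194003 z at 0 4.597298961839044 tmax [ 60.9604811  135.07768831] lat -0.9262494952237617 zmin 182.90583962790825
beaker ((678.92626953125, 33.055137634277344), 36.3840446472168)
oven [[796.43120358 -58.39030986 102.68897337]
 [799.90545554   1.88600462 215.27516677]]
```

```bash
python3 -m pendant '[[-1,0.004,0,0.02,0],[-1,0.006,0,0.045,0],[-1,0.006,0,0.065,0],[-1,0.006,0,0.08,0],[-1,0.006,0,0.085,0]]'; python3 - <<'E'
from h import *
st(); s=bot.state(); g=s["ee_pos"]+[0,0,19]; m=T(s); d=m[:2,0]; n=m[:2,1]
c=shot("side","side6"); cv2.imwrite("pics/s6c.png",cv2.resize(c["pixels"][130:290,260:460,::-1],(750,600),interpolation=3))
c=shot("scene"); q=cloud(c).reshape(-1,3); k=(np.hypot(q[:,0]-681,q[:,1]-33)<40)&(q[:,2]>80)&(q[:,2]<100); print(np.percentile(q[k][:,2],[50,90,99]))
E
python3 -c "from h import *; st(); print(shift([607.4,-54,114]))"
```

```text
clock: 14.68
ee_pos: [607.7, -53.9, 131.6]
tool_rot: [-0.0, 0.906, 0.423, -0.0]
ft_force: [-0.3, 0.5, -2.9]
finger_gap: 13.6
grip_force: 65.2
t14.68 pos [607.7 -53.9 131.6] yaw 50.00 tilt 0.06 q6 2.04 F [-0.3  0.5 -2.9] gap 13.6 grip 65.2
[87.73681199 93.22638686 99.01321461]
t14.78 pos [607.9 -54.  132.2] yaw 50.00 tilt 0.01 q6 2.04 F [ 1.2  0.3 -2.2] gap 13.7 grip 65.2
[-0.0003 -0.0004  0.0182]
```

View pics/s6c.png

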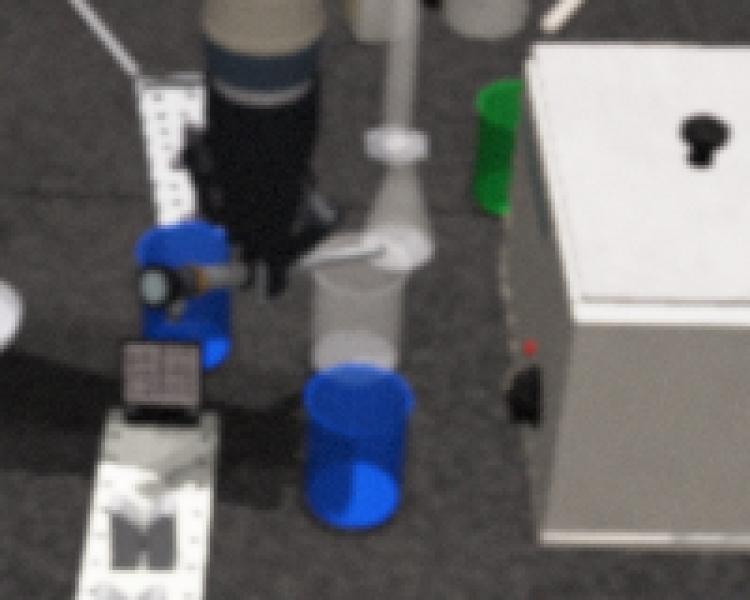

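The tip shows at crop (380,247), just above the beaker and over its far right part, as intended. Lowering.

```bash
python3 -m pendant '[[-1,-0.001,0,0.005,0],[-1,-0.001,0,0.01,0],[-1,-0.001,0,0.014,0],[-1,-0.001,0,0.017,0],[-1,-0.001,0,0.018,0]]'; python3 - <<'E'
from h import *
st(); s=bot.state(); g=s["ee_pos"]+[0,0,19]; m=T(s); d=m[:2,0]; n=m[:2,1]
for nm in ("wrist","scene"):
    c=shot(nm,nm+"7"); q=cloud(c).reshape(-1,3)
    t=(q[:,:2]-g[:2])@d; l=(q[:,:2]-g[:2])@n
    k=(t>60)&(t<100)&(abs(l)<8)&(q[:,2]>80)&(q[:,2]<g[2]+10)
    if k.sum()>10:
        p=np.polyfit(t[k],q[k,2],1); print(nm,k.sum(),"tilt",np.degrees(np.arctan(p[0])),"axis z at 137",np.polyval(p,137)-5.4)
    k=(np.hypot(q[:,0]-681,q[:,1]-33)<50)&(abs(q[:,2]-90)<4)&(abs(l)>12)
    print("beaker",cv2.minEnclosingCircle(q[k][:,:2].astype(np.float32)),"tip",g[:2]+137*d)
E
```

```text
clock: 15.4
ee_pos: [607.2, -54.7, 114.1]
tool_rot: [-0.0, 0.906, 0.423, -0.0]
ft_force: [0.3, 0.6, -3.1]
finger_gap: 13.9
grip_force: 65.2
t15.40 pos [607.2 -54.7 114.1] yaw 50.00 tilt 0.02 q6 2.04 F [ 0.3  0.6 -3.1] gap 13.9 grip 65.2
wrist 1685 tilt -24.220176126808234 axis z at 137 71.73410195324217
beaker ((678.8121948242188, 32.91155242919922), 36.257537841796875) tip [695.27442603  50.23511418]
scene 50 tilt -23.342640892485758 axis z at 137 71.04446599348643
beaker ((681.1884765625, 32.05250930786133), 37.35443115234375) tip [695.27442603  50.23511418]
```

No contact so far and the tip is at z of about 72–75. I'll go slightly deeper, hold, then come out.

```bash
python3 -m pendant '[[-1,0,0,0.001,0],[-1,0,0,0.002,0],[-1,0,0,0.003,0],[-1,0,0,0.003,0],[-1,0,0,0.003,0]]'; python3 -c "from h import *; st()";  python3 -m pendant '[[-1,0,0,-0.01,0],[-1,0,0,-0.03,0],[-1,0,0,-0.06,0],[-1,0,0,-0.09,0],[-1,0,0,-0.1,0]]'; python3 -c "
from h import *
st()
c=shot('scene'); q=cloud(c).reshape(-1,3); k=(np.hypot(q[:,0]-681,q[:,1]-33)<50)&(abs(q[:,2]-90)<4); print(cv2.minEnclosingCircle(q[k][:,:2].astype(np.float32)))"
```

```text
clock: 16.12
ee_pos: [607.3, -54.7, 111.4]
tool_rot: [0.0, 0.906, 0.423, 0.0]
ft_force: [0.1, 0.5, -1.7]
finger_gap: 14.1
grip_force: 65.1
t16.12 pos [607.3 -54.7 111.4] yaw 50.00 tilt 0.01 q6 2.04 F [ 0.1  0.5 -1.7] gap 14.1 grip 65.1
clock: 16.75
ee_pos: [607.9, -54.8, 213.7]
tool_rot: [0.001, 0.906, 0.423, 0.001]
ft_force: [-0.2, 0.2, -3.0]
finger_gap: 14.0
grip_force: 65.3
t16.75 pos [607.9 -54.8 213.7] yaw 50.00 tilt 0.20 q6 2.04 F [-0.2  0.2 -3. ] gap 14.0 grip 65.3
((680.34716796875, 31.492908477783203), 37.00019073486328)
```

The dip is done, out again, and the beaker hasn't moved. Now to the bench, with an offset hover to measure the Vs.

```bash
python3 -m pendant '[[-1,-0.04,0,-0.01,-8],[-1,-0.09,0,-0.02,-17],[-1,-0.14,0.003,-0.03,-26],[-1,-0.19,0.003,-0.03,-35],[-1,-0.225,0.003,-0.03,-39.5]]'; python3 -m pendant '[[-1,0,-0.01,0,0],[-1,0,-0.01,0,0],[-1,0,-0.01,0,0],[-1,0,-0.01,0,0],[-1,0,-0.01,0,0]]'; cat > vee.py <<'E'
from h import *
st(); s=bot.state(); g=s["ee_pos"]+[0,0,19]; m=T(s); d=m[:2,0]; n=m[:2,1]
c=shot("wrist"); Q=cloud(c); q=Q.reshape(-1,3)
t=(q[:,:2]-g[:2])@d; l=(q[:,:2]-g[:2])@n
k=(t>25)&(t<130)&(abs(l)<12)&(abs(q[:,2]-(g[2]-.424*t+6))<6)
if k.sum()>20:
    p=np.polyfit(t[k],q[k,2],1); pl=np.polyfit(t[k],l[k],1); print("scope tilt %.1f"%np.degrees(np.arctan(p[0])),"lateral fit(tool y vs t)",pl.round(3),k.sum())
k=(abs(q[:,2]-67)<5)&(abs(q[:,0]-540)<32)&(abs(q[:,1]+236)<65)
P=q[k]; r=cv2.minAreaRect(P[:,:2].astype(np.float32)); print("tops",k.sum(),np.round(r[0],1),np.round(r[1],1),round(r[2],2),P[:,2].max().round(1))
for nm,lo,hi in (("front",-212,-182),("rear",-292,-262)):
    b=(q[:,1]>lo)&(q[:,1]<hi)&(abs(q[:,0]-540)<30)&(q[:,2]>40)&(q[:,2]<75); B=q[b]
    if len(B)<20: continue
    print(nm,len(B),"x",np.percentile(B[:,0],[1,99]).round(1),"y",np.percentile(B[B[:,2]>60][:,1],[2,98]).round(1))
    xs=np.arange(515,566,3); print([(int(x),round(float(np.percentile(B[abs(B[:,0]-x)<1.5][:,2],90)),1)) for x in xs if (abs(B[:,0]-x)<1.5).sum()>4])
h=(q[:,2]>9)&(q[:,2]<16)&(abs(q[:,0]-540)<60)&(q[:,1]<-70)&(q[:,1]>-390); r=cv2.minAreaRect(q[h][:,:2].astype(np.float32)); print("plate",np.round(r[0],1),np.round(r[1],1),r[2])
E
python3 vee.py
```

```text
clock: 17.42
ee_pos: [463.3, -230.2, 240.4]
tool_rot: [-0.001, 0.709, 0.705, -0.0]
ft_force: [0.3, 0.6, -2.1]
finger_gap: 14.1
grip_force: 65.2
clock: 18.05
ee_pos: [455.4, -228.5, 241.2]
tool_rot: [-0.0, 0.71, 0.704, 0.0]
ft_force: [-0.5, -0.1, -2.2]
finger_gap: 14.3
grip_force: 65.2
t18.05 pos [ 455.4 -228.5  241.2] yaw 89.55 tilt 0.01 q6 0.95 F [-0.5 -0.1 -2.2] gap 14.3 grip 65.2
scope tilt -24.7 lateral fit(tool y vs t) [ 0.002 -1.626] 5275
tops 783 [ 538.1 -235.7] [96.3 44.6] 89.32 69.0
front 820 x [516.4 560. ] y [-205.2 -187.9]
[(515, 66.1), (518, 67.1), (521, 68.2), (524, 68.0), (527, 66.5), (530, 63.1), (533, 59.9), (536, 57.1), (539, 55.8), (542, 58.1), (545, 60.7), (548, 64.3), (551, 67.0), (554, 67.8), (557, 68.0), (560, 67.3)]
rear 836 x [516.2 559.6] y [-283.3 -265.2]
[(515, 65.7), (518, 67.0), (521, 67.7), (524, 67.3), (527, 65.5), (530, 62.5), (533, 59.2), (536, 56.3), (539, 55.3), (542, 58.7), (545, 60.8), (548, 64.3), (551, 67.0), (554, 67.8), (557, 67.7), (560, 66.2)]
plate [ 539.1 -193.7] [247.9  81.8] 89.54879760742188
```

```bash
python3 -m pendant '[[-1,-0.003,0.03,0,0],[-1,-0.006,0.07,0.01,0],[-1,-0.006,0.0846,0.05,0],[-1,-0.006,0.0846,0.09,0],[-1,-0.006,0.0846,0.12,0]]'; python3 -m pendant '[[-1,0,0,0.01,0],[-1,0,0,0.02,0],[-1,0,0,0.03,0],[-1,0,0,0.035,0],[-1,0,0,0.035,0]]'; python3 - <<'E'
from h import *
st(); print(shift([540,-235.4,70]))
c=shot("side"); cv2.imwrite("pics/s8c.png",cv2.resize(c["pixels"][180:340,230:430,::-1],(750,600),interpolation=3))
E
```

```text
clock: 18.73
ee_pos: [539.4, -235.1, 119.2]
tool_rot: [-0.001, 0.71, 0.704, -0.0]
ft_force: [0.1, 0.1, -3.0]
finger_gap: 14.3
grip_force: 65.3
clock: 19.35
ee_pos: [539.5, -235.7, 86.3]
tool_rot: [0.0, 0.71, 0.704, 0.0]
ft_force: [1.2, 0.1, -2.7]
finger_gap: 14.0
grip_force: 65.2
t19.35 pos [ 539.5 -235.7   86.3] yaw 89.50 tilt 0.00 q6 1.03 F [ 1.2  0.1 -2.7] gap 14.0 grip 65.2
[0.0003 0.0005 0.0163]
```

View pics/s8c.png

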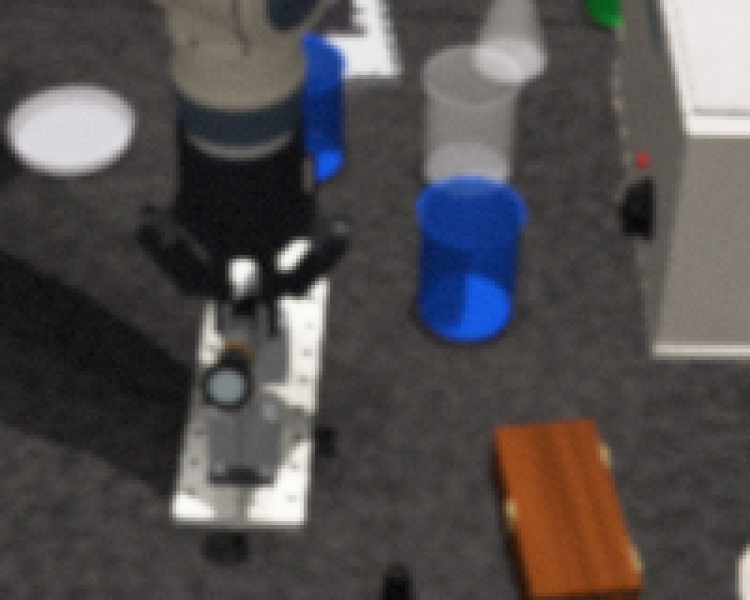

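Scope over the Vs, eyepiece at crop (228,385), in line with the bench. Lowering in small steps to level it on the front block.

```bash
python3 -m pendant '[[-1,0,0,0.006,0],[-1,0,0,0.012,0],[-1,0,0,0.017,0],[-1,0,0,0.02,0],[-1,0,0,0.022,0]]'; python3 -c "from h import *; st()"; python3 -m pendant '[[-1,0,0,0.0015,0],[-1,0,0,0.003,0],[-1,0,0,0.0045,0],[-1,0,0,0.006,0],[-1,0,0,0.006,0]]';  python3 -c "from h import *; st()"
```

```text
clock: 20.02
ee_pos: [539.7, -235.7, 64.4]
tool_rot: [0.0, 0.71, 0.704, 0.0]
ft_force: [0.1, 0.4, 0.8]
finger_gap: 14.2
grip_force: 65.2
t20.02 pos [ 539.7 -235.7   64.4] yaw 89.50 tilt 0.03 q6 1.03 F [0.1 0.4 0.8] gap 14.2 grip 65.2
clock: 20.65
ee_pos: [540.3, -237.1, 59.9]
tool_rot: [0.002, 0.71, 0.704, -0.0]
ft_force: [-1.2, -4.5, 10.0]
finger_gap: 14.0
grip_force: 65.8
t20.65 pos [ 540.3 -237.1   59.9] yaw 89.47 tilt 0.23 q6 1.03 F [-1.2 -4.5 10. ] gap 14.0 grip 65.8
```

```bash
python3 -m pendant '[[-1,0,0,0.001,0],[-1,0,0,0.002,0],[-1,0,0,0.003,0],[-1,0,0,0.004,0],[-1,0,0,0.005,0]]';  python3 -m pendant '[[-1,0,0,0.001,0],[-1,0,0,0.002,0],[-1,0,0,0.003,0],[-1,0,0,0.004,0],[-1,0,0,0.004,0]]';  python3 -c "from h import *; st()"
```

```text
clock: 21.28
ee_pos: [540.4, -237.9, 55.4]
tool_rot: [0.003, 0.711, 0.704, -0.001]
ft_force: [-3.6, -7.4, 15.0]
finger_gap: 14.2
grip_force: 65.9
clock: 21.9
ee_pos: [540.5, -238.0, 51.2]
tool_rot: [0.003, 0.711, 0.704, -0.001]
ft_force: [-1.2, -8.5, 11.0]
finger_gap: 13.5
grip_force: 65.6
t21.90 pos [ 540.5 -238.    51.2] yaw 89.43 tilt 0.32 q6 1.03 F [-1.2 -8.5 11. ] gap 13.5 grip 65.6
```

```bash
python3 -m pendant '[[-1,0,0,0.001,0],[-1,0,0,0.002,0],[-1,0,0,0.003,0],[-1,0,0,0.003,0],[-1,0,0,0.003,0]]';  python3 -c "from h import *; st()"; python3 -m pendant '[[-1,0,0,0.0005,0],[-1,0,0,0.001,0],[-1,0,0,0.0015,0],[-1,0,0,0.002,0],[-1,0,0,0.002,0]]';  python3 -c "from h import *; st()"
```

```text
clock: 22.52
ee_pos: [540.5, -237.9, 48.0]
tool_rot: [0.003, 0.711, 0.704, -0.001]
ft_force: [-1.6, -7.8, 10.1]
finger_gap: 14.0
grip_force: 65.7
t22.52 pos [ 540.5 -237.9   48. ] yaw 89.44 tilt 0.30 q6 1.03 F [-1.6 -7.8 10.1] gap 14.0 grip 65.7
clock: 23.15
ee_pos: [540.5, -237.9, 46.1]
tool_rot: [0.003, 0.711, 0.704, -0.001]
ft_force: [-2.6, -6.9, 10.2]
finger_gap: 14.2
grip_force: 65.9
t23.15 pos [ 540.5 -237.9   46.1] yaw 89.44 tilt 0.30 q6 1.03 F [-2.6 -6.9 10.2] gap 14.2 grip 65.9
```

```bash
python3 -m pendant '[[-1,0,0,0.0005,0],[-1,0,0,0.001,0],[-1,0,0,0.001,0],[-1,0,0,0.001,0],[-1,0,0,0.001,0]]';  python3 -c "from h import *; st()"; python3 -m pendant '[[-0.4,0,0,0,0],[-0.4,0,0,0,0],[-0.4,0,0,0,0],[-0.4,0,0,0,0],[-0.4,0,0,0,0]]';  python3 - <<'E'
from h import *
st(); s=bot.state(); g=s["ee_pos"]+[0,0,19]; m=T(s); d=m[:2,0]; n=m[:2,1]
c=shot("wrist","w9"); q=cloud(c).reshape(-1,3); t=(q[:,:2]-g[:2])@d; l=(q[:,:2]-g[:2])@n
for a,b in ((15,58),(70,145)):
    k=(t>a)&(t<b)&(abs(l)<9)&(q[:,2]>50)&(q[:,2]<85)
    if k.sum()>20: print(k.sum(),"slope",np.polyfit(t[k],q[k,2],1).round(4),"lat",np.polyfit(t[k],l[k],1).round(4),t[k].max())
k=(t>62)&(t<180)&(abs(l)<4)&(q[:,2]>55)&(q[:,2]<80); print("tip t",np.percentile(t[k],[95,99,100]))
E
```

```text
clock: 23.78
ee_pos: [540.3, -237.8, 45.2]
tool_rot: [0.002, 0.711, 0.704, -0.001]
ft_force: [-3.8, -8.8, 11.7]
finger_gap: 14.2
grip_force: 66.1
t23.77 pos [ 540.3 -237.8   45.2] yaw 89.44 tilt 0.29 q6 1.03 F [-3.8 -8.8 11.7] gap 14.2 grip 66.1
clock: 24.4
ee_pos: [539.5, -235.6, 43.2]
tool_rot: [-0.0, 0.71, 0.704, -0.0]
ft_force: [0.6, 0.0, -0.4]
finger_gap: 25.7
grip_force: 0.0
t24.40 pos [ 539.5 -235.6   43.2] yaw 89.50 tilt 0.01 q6 1.03 F [ 0.6  0.  -0.4] gap 25.7 grip 0.0
4039 slope [-6.40000e-03  7.03658e+01] lat [ 0.0076 -0.8251] 57.99703159178318
3267 slope [8.00000e-04 6.81146e+01] lat [-0.0012 -1.0256] 120.27078862229617
tip t [116.13925784 118.69819492 120.2021019 ]
```

```bash
python3 - <<'E'
from h import *
for nm in ("side","scene","wrist"):
    c=shot(nm,nm+"10"); q=cloud(c).reshape(-1,3); X=q[abs(q[:,0]-539.5)<7]
    a=X[(X[:,2]>72.5)&(X[:,2]<84)&(X[:,1]<-290)&(X[:,1]>-380)]; b=X[(X[:,2]>60)&(X[:,2]<73)&(X[:,1]>-160)&(X[:,1]<-66)]
    print(nm,len(a),np.percentile(a[:,1],[1,50,99]).round(1) if len(a) else '',len(b),np.percentile(b[:,1],[1,99,100]).round(1) if len(b) else '')
    for f in (105,150,63,-85,-105): print(f,proj(c,np.array([[539.5,-235.5+f,64]]))[0].round(0))
im=cv2.imread("pics/side10.png"); w=cv2.imread("pics/wrist10.png")
cv2.imwrite("pics/c10.png",np.hstack([cv2.resize(im[190:340,250:400],(400,400),interpolation=3),cv2.resize(w[0:300,170:470],(400,400))]))
E
```

```text
side 97 [-350.  -326.3 -291.3] 0 
105 [299. 246.]
150 [301. 234.]
63 [298. 258.]
-85 [292. 304.]
-105 [291. 311.]
scene 45 [-349.  -328.5 -300.6] 0 
105 [391. 199.]
150 [377. 205.]
63 [403. 194.]
-85 [445. 177.]
-105 [451. 175.]
wrist 0  2860 [-159.5 -116.8 -114.8]
105 [317.  36.]
150 [316. -62.]
63 [318. 142.]
-85 [319. 390.]
-105 [319. 406.]
```

View pics/c10.png

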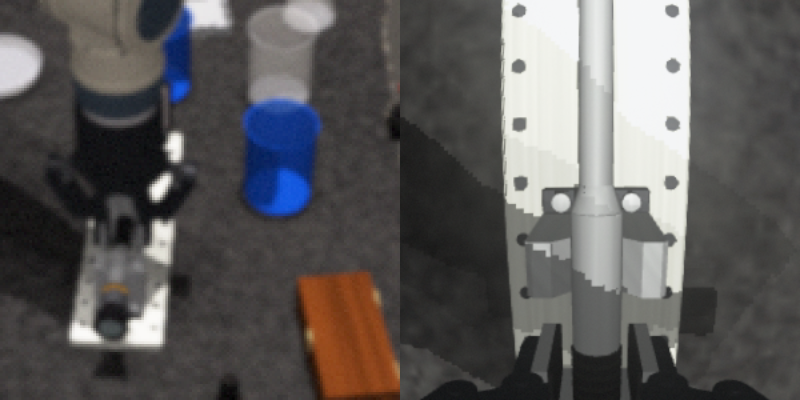

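```bash
python3 - <<'E'
from h import *
# profile of brightness along the axis now; and in w2 (tray) with its pose
c=shot("wrist")
for f in range(20,80,3):
    p=proj(c,np.array([[538.7,-235.5+f,72]]))[0]; print(f,p.round(0),c["pixels"][int(round(p[1])),int(round(p[0]))].mean().round(0),end=" | ")
print()
w=cv2.imread("pics/w2.png"); m=np.eye(4); m[:3,:3]=R.from_euler("z",90.14,degrees=True).as_matrix()@np.diag([1,-1,-1]); m[:3,3]=[551.3,160.7,291]
c2=dict(c); c2["M"]=m@c["hand_eye"]; th=np.radians(100.66); d=np.array([np.cos(th),np.sin(th)])
for f in range(-30,80,3):
    P=np.r_[np.array([555.4,242.4])+f*d,54]; p=proj(c2,P[None])[0]; print(f,w[int(round(p[1])),int(round(p[0]))].mean().round(0),end=" | ")
print()
# width profile (lateral extent) of barrel -> shaft step
q=cloud(c).reshape(-1,3)
for f in range(48,84,3):
    k=(abs(q[:,1]+235.5-f)<1.5)&(abs(q[:,0]-539)<14)&(q[:,2]>60)&(q[:,2]<80); print(f,k.sum(),q[k][:,2].max().round(1) if k.any() else '',np.ptp(q[k][:,0]).round(1) if k.any() else '',end=" | ")
E
```

```text
20 [317. 249.] 95.0 | 23 [317. 242.] 96.0 | 26 [317. 236.] 98.0 | 29 [317. 229.] 98.0 | 32 [317. 222.] 99.0 | 35 [317. 215.] 99.0 | 38 [317. 208.] 187.0 | 41 [317. 201.] 188.0 | 44 [317. 193.] 190.0 | 47 [317. 186.] 191.0 | 50 [317. 178.] 193.0 | 53 [316. 171.] 192.0 | 56 [316. 163.] 187.0 | 59 [316. 155.] 196.0 | 62 [316. 147.] 207.0 | 65 [316. 139.] 207.0 | 68 [316. 131.] 212.0 | 71 [316. 123.] 212.0 | 74 [316. 115.] 212.0 | 77 [316. 107.] 213.0 | 
-30 222.0 | -27 221.0 | -24 219.0 | -21 239.0 | -18 162.0 | -15 93.0 | -12 101.0 | -9 89.0 | -6 91.0 | -3 103.0 | 0 90.0 | 3 98.0 | 6 104.0 | 9 95.0 | 12 104.0 | 15 98.0 | 18 241.0 | 21 248.0 | 24 247.0 | 27 248.0 | 30 249.0 | 33 248.0 | 36 250.0 | 39 248.0 | 42 250.0 | 45 251.0 | 48 249.0 | 51 250.0 | 54 248.0 | 57 250.0 | 60 248.0 | 63 233.0 | 66 237.0 | 69 237.0 | 72 246.0 | 75 245.0 | 78 245.0 | 
48 422 73.3 27.8 | 51 298 73.5 15.2 | 54 297 73.7 15.1 | 57 325 73.4 15.2 | 60 274 72.4 14.4 | 63 232 71.2 11.8 | 66 199 71.0 10.3 | 69 212 70.6 10.2 | 72 213 71.4 10.2 | 75 216 70.8 10.1 | 78 204 70.5 10.1 | 81 197 70.7 9.7 |
```

```bash
python3 -m pendant '[[-1,0,0,-0.001,0],[-1,0,0,-0.001,0],[-1,0,0,-0.001,0],[-1,0,0,-0.001,0],[-1,0,0,-0.001,0]]';  python3 -c "from h import *; st()"; python3 -m pendant '[[-1,0.001,0,0,0],[-1,0.002,0,0,0],[-1,0.004,0,0,0],[-1,0.005,0,0,0],[-1,0.005,0,0,0]]';  python3 -c "from h import *; st()"
```

```text
clock: 25.28
ee_pos: [539.7, -235.7, 44.4]
tool_rot: [0.0, 0.71, 0.704, 0.0]
ft_force: [3.4, -0.6, -0.5]
finger_gap: 14.0
grip_force: 58.5
t25.27 pos [ 539.7 -235.7   44.4] yaw 89.50 tilt 0.03 q6 1.03 F [ 3.4 -0.6 -0.5] gap 14.0 grip 58.5
clock: 25.9
ee_pos: [539.7, -230.6, 44.4]
tool_rot: [0.0, 0.71, 0.704, 0.0]
ft_force: [3.9, -2.5, 1.2]
finger_gap: 14.3
grip_force: 58.6
t25.90 pos [ 539.7 -230.6   44.4] yaw 89.51 tilt 0.02 q6 1.03 F [ 3.9 -2.5  1.2] gap 14.3 grip 58.6
```

```bash
python3 -m pendant '[[-1,0,0.0003,0.0005,0],[-1,0,0.0005,0.001,0],[-1,0,0.0005,0.0015,0],[-1,0,0.0005,0.0015,0],[-1,0,0.0005,0.0015,0]]';  python3 - <<'E'
from h import *
st(); s=bot.state(); g=s["ee_pos"]+[0,0,19]; m=T(s); d=m[:2,0]; n=m[:2,1]
c=shot("wrist","w11"); q=cloud(c).reshape(-1,3); t=(q[:,:2]-g[:2])@d; l=(q[:,:2]-g[:2])@n
for a,b in ((25,55),(70,118)):
    k=(t>a)&(t<b)&(abs(l)<7)&(q[:,2]>60)&(q[:,2]<85); print(k.sum(),"slope",np.polyfit(t[k],q[k,2],1).round(4),"lat",np.polyfit(t[k],l[k],1).round(4))
for f in range(48,84,3):
    k=(abs(q[:,1]+235.5-f)<1.5)&(abs(q[:,0]-539)<14)&(q[:,2]>60)&(q[:,2]<80); print(f,q[k][:,2].max().round(1),np.ptp(q[k][:,0]).round(1),end=" | ")
print()
for nm in ("side","scene"):
    c=shot(nm); q=cloud(c).reshape(-1,3); X=q[abs(q[:,0]-539.5)<7]
    a=X[(X[:,2]>72.5)&(X[:,2]<84)&(X[:,1]<-290)&(X[:,1]>-380)]; print(nm,np.percentile(a[:,1],[1,50,99]).round(1))
    k=(np.hypot(q[:,0]-681,q[:,1]-33)<50)&(abs(q[:,2]-90)<4); print(cv2.minEnclosingCircle(q[k][:,:2].astype(np.float32))[0])
E
```

```text
clock: 26.52
ee_pos: [540.2, -230.6, 43.9]
tool_rot: [0.0, 0.71, 0.704, 0.0]
ft_force: [0.6, -0.3, 11.4]
finger_gap: 14.3
grip_force: 59.8
t26.52 pos [ 540.2 -230.6   43.9] yaw 89.51 tilt 0.06 q6 1.03 F [ 0.6 -0.3 11.4] gap 14.3 grip 59.8
2368 slope [8.90000e-03 7.03009e+01] lat [-0.012   0.1285]
3117 slope [2.00000e-04 6.81033e+01] lat [-0.0023 -1.5596]
48 73.6 27.9 | 51 73.4 15.6 | 54 73.6 15.5 | 57 73.8 15.3 | 60 73.3 15.2 | 63 73.9 15.1 | 66 72.4 13.1 | 69 71.1 11.1 | 72 70.7 9.5 | 75 70.6 9.4 | 78 70.7 9.4 | 81 70.8 9.4 | 
side [-343.9 -322.5 -290.4]
(683.9082641601562, 33.46311950683594)
scene [-342.3 -324.1 -298. ]
(681.982666015625, 33.480831146240234)
```

```bash
python3 -m pendant '[[-1,0,0,0,0],[-1,0,0,0,0],[-1,0,0,0,0],[-1,0,0,0,0],[-1,0,0,0,0]]';  python3 -c "
from h import *
st(); print(bot.hand_in())"
```

```text
clock: 27.3
ee_pos: [540.1, -230.6, 43.9]
tool_rot: [0.0, 0.71, 0.704, 0.0]
ft_force: [-0.1, 0.5, 12.7]
finger_gap: 14.4
grip_force: 59.8
t27.30 pos [ 540.1 -230.6   43.9] yaw 89.51 tilt 0.06 q6 1.03 F [-0.1  0.5 12.7] gap 14.4 grip 59.8
the job is handed in; nothing more can be done
None
```

I handed in the job at 27.3 s with no verdict returned: the tip dipped about 2 cm below the beaker rim (by my measurements) and came out, and the borescope lies level in both V-blocks, band about midway, tip to the chart, gripped and pressed with about 12 N; the beaker stayed in place and nothing touched the flask or cylinder.

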